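# Load a clay tile into the carving jig

## Task

Load the loose clay tile into the carving jig: push it along the board between the guide cheeks so its front edge goes down into the recess and under the fixed lip, then press its back edge down until the whole tile lies flat on the recess floor. Then swing the wooden turn-button across over the tile to lock it in, as far as it goes. The dry clay is brittle, so push and press gently, and leave the other things on the bench where they are.

Things in the scene. Friction and masses are not known exactly. Their poses are not given: they have to be found in the camera images.
- jig: Fixed plywood board on the bench, 440 mm long (its x -240 to +200), 240 wide (y -120 to +120), 24 thick. Origin at the underside, z up; +x is the loading direction. A recess 10 mm deep is sunk in the top: x +65 to +157, y -61.5 to +61.5 (92 x 123 mm), its floor 14 mm above the origin. The board is plain at x below -55.
- recess (a point): Centre of the recess floor, at jig (+111, 0, +14) mm; axes as the jig's. The tile is home when its origin is here: 1 mm play at each end, 1.5 mm each side.
- entry (a point): Middle of the recess's near edge, on the board top: jig (+65, 0, +24) mm. Two dark guide cheeks, 16 mm wide, 9 mm high, flank the way in: straight from jig x +18 to +65 with inner faces at y +-61.5, in line with the recess walls, then flaring outward back to x about -53, where the mouth is about 170 mm wide.
- leaf_mid (a point): Middle of a sprung steel leaf, 50 mm wide, in the recess's near wall: jig (+67, 0, +20) mm. It slopes 4 mm out into the recess from just below the board top and yields back into the wall. It holds the tile's back edge up, 4 to 10 mm above the floor, until that is pressed down past it (about 4 to 8 N near the back edge), and then keeps the tile against the far wall.
- lip (a point): Upper near edge of the fixed wooden lip at the far end of the recess: jig (+150, 0, +35) mm. The lip (y -65 to +65, x +150 to +190) overhangs the recess by 7 mm; underside 5 mm, top 11 mm above the board top. The tile goes in only tilted, front edge first beneath it.
- tile: Loose plain slab of dry terracotta clay, 90 (its x) x 120 (y) x 12 mm, about 0.25 kg, too wide to grasp. Origin at the centre of its underside. Starts flat on the board's plain end, +x roughly towards the recess. Pushed along, it tips front edge down into the recess when half past the edge; with the front at the far wall the back edge stays up on the leaf. Home, its top is 2 mm above the board top.
- pivot (a point): Pivot of the turn-button on the board top, beside the recess: jig (+86, +82, +24) mm.
- turnbutton (a joint): Swivelling wooden bar, 18 mm wide, reaching 50 mm from its pivot, underside 5 mm, top 11 mm above the board top. Rad: 0 = bar along jig +x (open), 1.57 = along jig -y, over the tile (locked); grows clockwise seen from above; stops at -0.6 and 1.6. Starts open, -0.5 to 0. Friction only, about 1 N at the peg; stays where left. A tile not fully down blocks it.
- peg_top (a point): Top centre of the round wooden peg standing on the turn-button's bar, 42 mm from the pivot; peg 10 mm in diameter, 18 mm tall above the bar, its top 29 mm above the board top. Push it sideways.
- rib: Bystander: small wooden rib 70 x 22 x 8 mm lying on the jig board beside the recess, on the -y side; origin at its underside.
- slip_bowl: Bystander: white ceramic bowl, 100 mm across, 55 mm high, on the bench to the robot's left.
- scraper: Bystander: flat scraper on the bench to the robot's right.
- glaze_jar: Bystander: closed glaze jar, 72 mm across, 90 mm high, on the bench to the robot's right.
There are look-alikes about, which are no part of the job. Of the things like the tile, leave any that is white or yellow; of the rest the larger one is meant.

How it is judged:
By the outcome, as a careful person would: the job done as asked, in the order asked, and still so for the second after the job is handed in, with the robot touching nothing.
It also fails if it takes over 72 s, if anything falls off the work surface, if the arm or the gripper's body presses on something with over 40 N, if the wrist force passes 120 N, or if a joint passes its speed limit or range.

## Robot

A 7-joint arm with a two-finger parallel gripper is mounted at the origin on the work surface. World frame = base frame: x ahead of the robot, y to its left, z up, the work surface at z = 0. Lengths are in m, angles in degrees, forces in N, time in s.
With the tool pointing down it reaches from about 0.425 to 0.875 m from the base axis. Payload 4.7 kg.
Tool frame: the origin (TCP) lies at the very end of the fingers, on their centre line; the grasp point (between the pads) lies 19 mm behind it (pinch_z is the distance from the TCP to the grasp point, in m); z points along the fingers, y is the line along which they close (so a half turn about z gives the same grasp; the last joint's range is limited). The gripper opens to 85 mm and grips with 20 to 120 N. Pads are 22 mm wide; open, the fingers measure 114 mm over their backs; the gripper's body (76 mm by 85 mm) begins 54 mm behind the grasp point. The pads swing forward as they close: fully open they stand 13 mm farther back than shut.
Start: joints at [-70.182, 18.392, -4.016, 83.108, 1.295, 78.541, -3.26], TCP at [0.212, 0.615, 0.231] pointing down, gripper open.
Joint ranges: [-163.93, 163.93], [-17.29, 119.83], [-79.2, 71.16], [3.27, 140.29], [-89.18, 269.18], [5.43, 117.66], [-154.24, 154.24]. Speed limits (degrees/s): [147.25, 147.25, 180, 180, 180, 180, 180].

## Interface

Orientations are given as a 3x3 rotation matrix whose columns are the frame's x, y, z axes.
In Python, from bench import move_to, line_to, movej, command_gripper, sleep, inverse_kinematics, get_obs, snapshot, camera_info, IKError, job_done, pinch_z gives the robot as it stands. Calls block until the motion is done:
- move_to(position, orientation): joint-space move of the TCP to a pose.
- line_to(position, rotation=None, velocity=0.15, force_limit=None): straight line of the TCP; rotation=None keeps the orientation; velocity is the mean speed in m/s. With force_limit (N) it stops when the force on the tool has changed by that much, and returns True; else False.
- movej(angles): joint-space move.
- command_gripper(opening, grip_force=None): finger opening in m; grip_force is the grip in N (None keeps the last); returns when the fingers have stopped.
- sleep(seconds).
- inverse_kinematics(position, orientation): joint angles nearest the present ones, or None.
- get_obs(): the state.
- snapshot(name): name is "scene" or "side" or "wrist"; returns the picture (384x512x3 uint8, red, green, blue); there is no depth.
- camera_info(name): a dict with "fx", "fy", "cx", "cy" (pixels), "R" (3x3) and "t" (3): a world point X has camera coordinates R X + t; the wrist camera has in their place "tool_from_camera" (4x4, takes a point from camera to tool coordinates, whose origin is the TCP and whose axes are the flange's). Camera axes: x right, y down, z forward; pixel columns grow to the right and rows downward; lengths in m; the calibration is good to about 2 mm. A picture is of the moment at which its call begins: read the wrist's pose just before it. camera_info takes no time and is no camera call.
A pose or a line that the arm cannot do raises IKError and nothing moves.
- job_done(): hands the job in; it is judged then, once.
The state is a dict: "clock": time; "q": joint angles; "qd": joint speeds; "tau": joint torques, N m; "tool_pos": TCP position; "eef_rot": TCP orientation; "wrist_force": force on the tool from outside, world axes, zero at the start; "torque": the same for the moment, N m; "grip_width": finger opening in m; "finger_force": force on a finger pad.
Only numpy, scipy, OpenCV 4.12 (cv2) and the standard library are available. Lean on these libraries where they do the work, as an engineer would, in place of code of your own. Each camera call takes 0.05 s, during which the arm holds its last target. There are 200 camera calls.

## Working session

There is one attempt and no reset: what is moved stays moved. The work goes in short steps, each a Python script; the robot and the scene stay as the last script left them, time stands still between calls to the robot, and variables do not carry over. Pictures are saved under pics/ and viewed, at most 10 in all, crops included, and the job is handed in when it is done.

```bash
mkdir -p pics; ls
python3 - <<'E'
from bench import *
import cv2,numpy as np
for n in("scene","side"):
    im=snapshot(n); cv2.imwrite(f"pics/{n}0.png",im[:,:,::-1])
    c=camera_info(n); R=np.array(c["R"]);t=np.array(c["t"]); print(n,c["fx"],c["cx"],c["cy"],(-R.T@t).round(3),R[2].round(2))
o=get_obs(); print(o["clock"],o["tool_pos"],np.round(o["eef_rot"],2).tolist(),pinch_z)
print(camera_info("wrist"))
E
```

```text
pics
scene 426.3965785100022 250.38230789720535 197.6356043000615 [ 1.3   -0.227  0.717] [-0.75  0.22 -0.63]
side 385.3551559692373 255.95658955591745 194.02190953289642 [ 0.113 -0.581  0.782] [ 0.4   0.57 -0.72]
0.1 [0.21160507 0.61408572 0.23034215] [[-0.95, 0.33, -0.0], [0.33, 0.95, -0.0], [-0.0, -0.0, -1.0]] 0.0187
{'fx': 304.64961875563716, 'fy': 304.64961875563716, 'cx': 251.72944757543002, 'cy': 190.65368851361058, 'tool_from_camera': array([[ 4.54153111e-04, -9.54986114e-01, -2.96650157e-01,
         7.61087094e-02],
       [ 9.99999870e-01,  3.65111434e-04,  3.55559235e-04,
        -4.24150328e-04],
       [-2.31243768e-04, -2.96650280e-01,  9.54986156e-01,
        -1.43089768e-01],
       [ 0.00000000e+00,  0.00000000e+00,  0.00000000e+00,
         1.00000000e+00]])}
```

View pics/scene0.png

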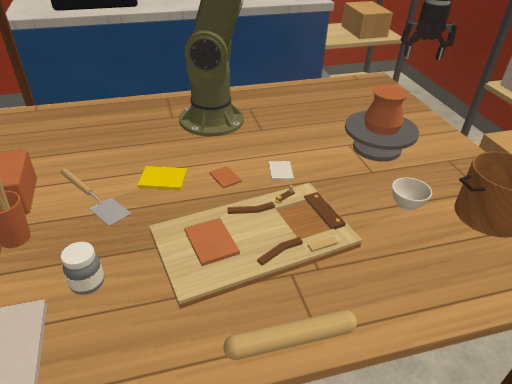

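View pics/side0.png

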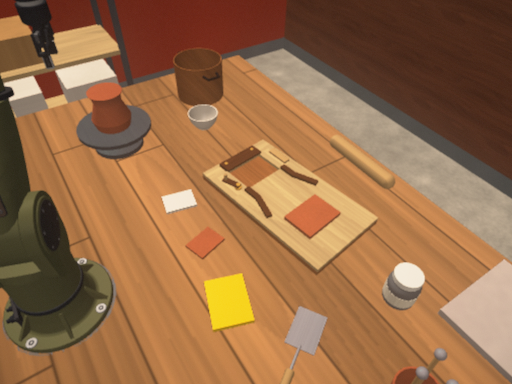

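The scene view shows the board with the larger terracotta tile on its plain left end (tile about 212,240). The recess and lip are at the right (325,210), the button is near (285,195) and the rib at (323,243). Decoys lie off the board at (226,176), (163,178) and (281,170). The side view agrees: tile (312,215), lip (240,158). Next is a wrist view from above.

```bash
cat > h.py <<'E'
from bench import *
import cv2,numpy as np
def ray(n,px,z,pose=None):
    c=camera_info(n); px=np.atleast_2d(px).astype(float)
    d=np.c_[(px[:,0]-c["cx"])/c["fx"],(px[:,1]-c["cy"])/c["fy"],np.ones(len(px))]
    if n=="wrist":
        T=np.array(c["tool_from_camera"]);p,E=pose; E=np.array(E)
        o=E@T[:3,3]+p; d=d@(E@T[:3,:3]).T
    else:
        R=np.array(c["R"]); o=-R.T@np.array(c["t"]); d=d@R
    return (o+d*((z-o[2])/d[:,2])[:,None])[:,:2]
def down(yaw): # tool y axis along yaw (deg)
    a=np.radians(yaw); y=np.array([np.cos(a),np.sin(a),0]); z=np.array([0,0,-1.]); return np.c_[np.cross(y,z),y,z]
E
python3 - <<'E'
from h import *
c=ray("scene",[(152,235),(318,186),(357,238),(184,288)],.024); print(c.round(3))
print(np.linalg.norm(np.roll(c,-1,0)-c,axis=1).round(3))
m=c.mean(0); d=(c[1]-c[0]+c[2]-c[3]); yaw=np.degrees(np.arctan2(d[1],d[0])); print(m,yaw)
# camera is at tool +x offset; aim board centre in view
for y in (yaw,yaw+180):
  E=down(y)
  for h in (.34,.3,.26):
    for s in (-.0,.05,-.05,.1,-.1):
      p=np.r_[m,h]+E[:,0]*s
      q=inverse_kinematics(p,E)
      if q is not None: print(y,h,s,np.round(q)); break
E
```

```text
[[ 0.555 -0.247]
 [ 0.472  0.2  ]
 [ 0.68   0.213]
 [ 0.727 -0.198]]
[0.455 0.209 0.413 0.179]
[ 0.60865257 -0.00774276] 98.68401004042948
98.68401004042948 0.34 -0.0 [-32.  13.  37.  80.  -8.  89. 103.]
98.68401004042948 0.3 -0.0 [-31.  13.  36.  84.  -8.  85. 103.]
98.68401004042948 0.26 -0.0 [-31.  14.  35.  88.  -8.  80. 103.]
278.6840100404295 0.34 -0.0 [-34.  13.  39.  80.  -8.  89. -76.]
278.6840100404295 0.3 -0.0 [-34.  14.  39.  84.  -9.  85. -76.]
278.6840100404295 0.26 -0.0 [-34.  14.  39.  88.  -9.  81. -76.]
```

Run:
```python
from h import *
print("pot", ray("scene",(388,95),.2).round(3), ray("side",(106,90),.2).round(3),ray("scene",(378,150),.0).round(3))
p=get_obs()["tool_pos"]; 
line_to([p[0]+.05,p[1],.34],velocity=.25)
m=np.array([.609,-.008]); E=down(98.7)
move_to(np.r_[m,.33]+E[:,0]*.07,E)
o=get_obs(); np.savez("p1.npz",p=o["tool_pos"],E=o["eef_rot"]); im=snapshot("wrist"); cv2.imwrite("pics/w1.png",im[:,:,::-1]); print(o["clock"],o["tool_pos"])
```

```text
pot [[0.338 0.442]] [[0.303 0.453]] [[0.314 0.47 ]]
3.175 [ 0.53994357 -0.01736896  0.32987815]
```

View pics/w1.png

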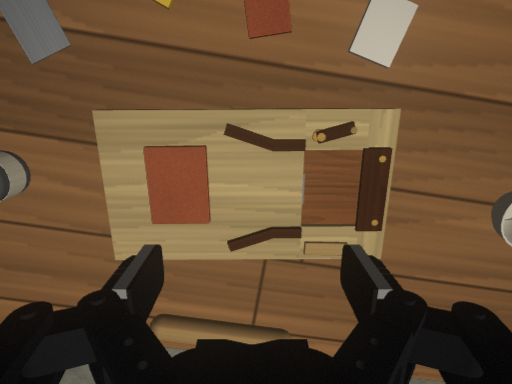

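The wrist view shows the board with corners near (94,110), (400,109), (382,260) and (114,262), and the tile at (145–210, 146–224). The recess's near edge is at column 303, the lip at 360–390, the pivot at (320,137) and the peg at about (352,128). I'll fit poses from masks.

Run:
```python
from h import *
im=cv2.imread("pics/w1.png"); d=np.load("p1.npz"); pose=(d["p"],d["E"])
hsv=cv2.cvtColor(im,cv2.COLOR_BGR2HSV)
for n,p in dict(board=(260,190),bench=(260,90),tile=(175,185),rec=(330,190),cheek=(285,145),bench2=(60,150)).items(): print(n,hsv[p[1],p[0]])
def rect(mask,z,k=5):
    mask=cv2.morphologyEx(mask,cv2.MORPH_OPEN,np.ones((k,k)))
    cs=cv2.findContours(mask,cv2.RETR_EXTERNAL,cv2.CHAIN_APPROX_NONE)[0]; c=max(cs,key=cv2.contourArea)[:,0]
    w=ray("wrist",c,z,pose); r=cv2.minAreaRect((w*1000).astype(np.float32)); hull=cv2.approxPolyDP(cv2.convexHull(c),6,True)[:,0]
    return r,hull.tolist(),ray("wrist",hull,z,pose).round(4).tolist()
t=cv2.inRange(hsv,(0,130,60),(9,255,255)); t[:120]=0; t[260:]=0;t[:,250:]=0
print("tile",rect(t,.036))
b=cv2.inRange(hsv,(14,40,120),(30,150,255)); b[:60]=0; b[280:]=0
print("board",rect(b,.024))
print("feat", ray("wrist",[(320,137)],.035,pose),ray("wrist",[(303,150),(301,225)],.024,pose),ray("wrist",[(364,148),(357,231)],.035,pose))
cv2.imwrite("pics/m.png",np.hstack([t,b]))
```

```text
board [ 20 105 170]
bench [ 15 144 110]
tile [  8 166 138]
rec [ 12 159 112]
cheek [ 14 149  65]
bench2 [ 14 145 116]
tile (((608.8507690429688, -118.41940307617188), (118.50469207763672, 88.88502502441406), 9.367905616760254), [[205, 147], [209, 221], [153, 223], [145, 147]], [[0.5441, -0.0849], [0.6575, -0.0663], [0.6742, -0.1518], [0.5573, -0.1701]])
board (((611.940673828125, 12.878814697265625), (269.0165100097656, 716.462890625), 9.221508979797363), [[483, 245], [440, 260], [259, 274], [115, 259], [81, 239], [31, 180], [93, 111], [400, 109]], [[0.6362, 0.3797], [0.6735, 0.3196], [0.7459, 0.0269], [0.7545, -0.2137], [0.7262, -0.269], [0.6373, -0.3434], [0.5195, -0.25], [0.4496, 0.1822]])
feat [[0.50481928 0.07564692]] [[0.52839766 0.05758028]
 [0.647117   0.07887745]] [[0.51048029 0.14181713]
 [0.6391684  0.16514734]]
```

Run:
```python
from h import *
im=cv2.imread("pics/w1.png"); d=np.load("p1.npz"); pose=(d["p"],d["E"])
hsv=cv2.cvtColor(im,cv2.COLOR_BGR2HSV)
b=cv2.inRange(hsv,(15,60,145),(30,128,255)); b[:90]=0; b[275:]=0
b=cv2.morphologyEx(b,cv2.MORPH_OPEN,np.ones((5,5)))
c=max(cv2.findContours(b,0,cv2.CHAIN_APPROX_NONE)[0],key=cv2.contourArea)[:,0]
r=cv2.minAreaRect((ray("wrist",c,.024,pose)*1000).astype(np.float32)); print("board",r)
a=np.radians(98.9) if 0 else np.radians(90+ (r[2] if r[2]<45 else r[2]-90))
X=np.array([np.cos(a),np.sin(a)]);Y=np.array([-X[1],X[0]])
O=np.array(r[0])/1000+X*.020
J=lambda w:(np.c_[(w-O)@X,(w-O)@Y]*1000).round(1)
print(O,np.degrees(a))
# dark features: cheeks, lip, in jig coordinates
dk=cv2.inRange(hsv,(0,0,0),(180,255,85)); dk[:100]=0; dk[240:]=0
for k in cv2.findContours(cv2.morphologyEx(dk,cv2.MORPH_OPEN,np.ones((3,3))),0,2)[0]:
    if cv2.contourArea(k)>100:
        k=k[:,0]; w=J(ray("wrist",k,.034,pose)); print("dark",k.mean(0).round(),w.min(0),w.max(0))
print("pivot(86,82)",J(ray("wrist",[(320,137)],.037,pose)))
print("recess near (65,+-61.5)",J(ray("wrist",[(304,150),(302,225)],.024,pose)))
tc=np.array([[.60885,-.11842]]); print("tile",J(tc))
cv2.imwrite("pics/crop.png",cv2.resize(im[100:275,80:420],None,fx=2.3,fy=2.3,interpolation=cv2.INTER_CUBIC))
```

```text
board ((637.6439819335938, -74.78080749511719), (187.98973083496094, 312.2439270019531), 9.090041160583496)
[ 0.63448425 -0.05503198] 99.0900411605835
dark [259. 233.] [ 29.6 -53.1] [127.8 -32.4]
dark [500. 212.] [420.2 -44.3] [447.3  23.5]
dark [  5. 183.] [-331.4   15.7] [-311.3   65.5]
dark [ 21. 165.] [-301.1   37.7] [-277.3   87.7]
dark [374. 184.] [212.1 -38.3] [254.4  92.6]
dark [ 40. 135.] [-305.6  101.7] [-192.9  122. ]
dark [254. 137.] [14.  88.7] [127.7 126.1]
dark [337. 131.] [149.1 102.9] [195.5 128.1]
pivot(86,82) [[149.1 107.6]]
recess near (65,+-61.5) [[129.4  87. ]
 [131.8 -33.6]]
tile [[-58.5  35.3]]
```

View pics/crop.png

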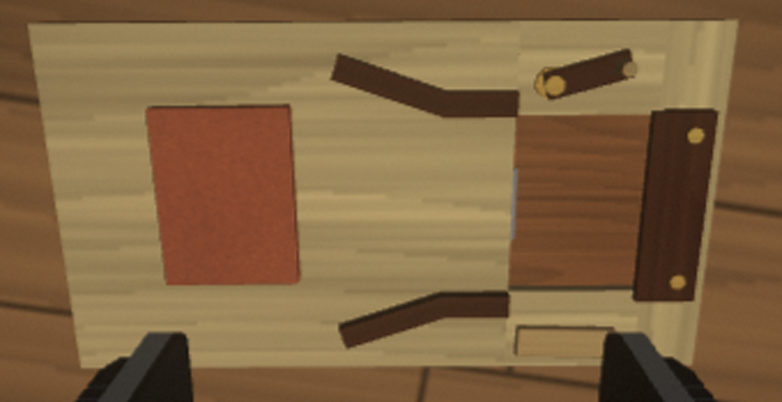

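The crop gives board corners and recess corners (517,113) and (509,288). The bar runs from about (545,85) to (630,65), and I'll check its peg later. Next is a rigid fit using the known points.

Run:
```python
from h import *
d=np.load("p1.npz"); pose=(d["p"],d["E"])
f=[((28,22),24,-240,120),((738,18),24,200,120),((693,365),24,200,-120),((82,367),24,-240,-120),((517,113),24,65,61.5),((509,288),24,65,-61.5),((651,110),35,150,65),((634,299),35,150,-65),((444,116),33,18,61.5),((443,293),33,18,-61.5)]
W=np.array([ray("wrist",(p[0]/2.3+80,p[1]/2.3+100),z/1000,pose)[0] for p,z,_,_ in f]); P=np.array([[x,y] for *_,x,y in f])/1000
w0,p0=W.mean(0),P.mean(0); H=(P-p0).T@(W-w0); a=np.arctan2(H[0,1]-H[1,0],H[0,0]+H[1,1])
R=np.array([[np.cos(a),-np.sin(a)],[np.sin(a),np.cos(a)]]); O=w0-R@p0
print(O,np.degrees(a)); print(((W-O)@R*1000-P*1000).round(1).tolist())
np.savez("jig.npz",O=O,R=R,a=a)
J=lambda w:((np.atleast_2d(w)-O)@R*1000).round(1)
print("tile",J([.60885,-.11842]),99.37-np.degrees(a))
for n,p in dict(l1=(555,85),l2=(543,80),r=(630,68)).items():
  for z in (.035,.053): print(n,z,J(ray("wrist",(p[0]/2.3+80,p[1]/2.3+100),z,pose)))
im=cv2.imread("pics/scene0.png"); cv2.imwrite("pics/sc.png",cv2.resize(im[170:280,200:370],None,fx=4,fy=4,interpolation=2))
# IK checks for pushing
for yaw in (np.degrees(a)-90,np.degrees(a)+90):
  E=down(yaw)
  print(yaw,[None if (q:=inverse_kinematics(np.r_[O+R@[x/1000,0],.03],E)) is None else np.round(q).tolist() for x in (-220,-50,60,120)])
```

```text
[0.59801129 0.0049621 ] 99.22005040116282
[[0.1, 0.3], [-0.3, -0.3], [0.7, -1.8], [0.0, -0.5], [0.7, 0.1], [0.6, 0.8], [-2.3, -0.3], [-0.8, 0.4], [0.1, -0.0], [1.1, 1.4]]
tile [[-123.5    9.1]] 0.14994959883718195
l1 0.035 [[86.6 80.7]]
l1 0.053 [[82.5 83. ]]
l2 0.035 [[78.9 83.8]]
l2 0.053 [[75.2 86. ]]
r 0.035 [[132.1  90.8]]
r 0.053 [[126.2  92.7]]
9.220050401162823 [[-17.0, 37.0, 45.0, 93.0, -29.0, 62.0, 46.0], [-30.0, 28.0, 40.0, 102.0, -21.0, 57.0, 27.0], [-38.0, 25.0, 35.0, 105.0, -17.0, 56.0, 14.0], [-42.0, 24.0, 33.0, 105.0, -15.0, 56.0, 7.0]]
189.22005040116284 [[-26.0, 45.0, 61.0, 94.0, -42.0, 67.0, -126.0], [-45.0, 37.0, 61.0, 103.0, -37.0, 62.0, -141.0], [42.0, 41.0, -68.0, 102.0, 42.0, 66.0, 151.0], [30.0, 34.0, -57.0, 102.0, 32.0, 62.0, 151.0]]
```

View pics/sc.png

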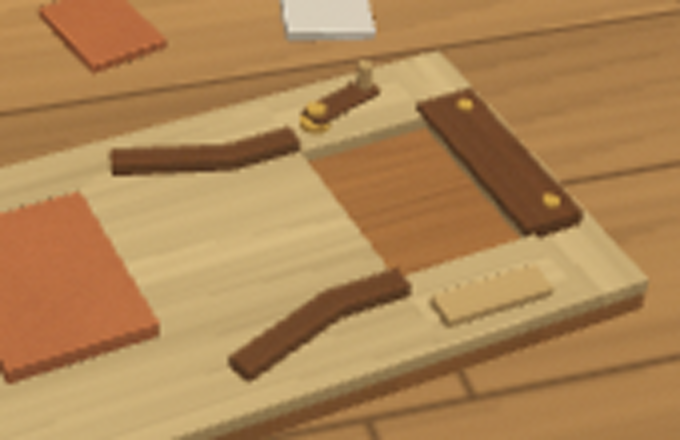

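The poses fit to about 2 mm. The tile is at jig (-123.5, +9.1) with yaw 0.15°. The crop confirms the peg stands on the far end of the bar, at about jig (126, 93), so the button angle is about -0.26 rad. I'll nudge the tile sideways onto the centre line first.

```bash
cat >> h.py <<'E'
try:
    g=np.load("jig.npz"); O,R,A=g["O"],g["R"],np.degrees(float(g["a"]))
    W=lambda x,y,z:np.r_[O+R@[x/1000,y/1000],z]
    J=lambda w:((np.atleast_2d(w)[:,:2]-O)@R*1000)
except OSError: pass
def shot(n):
    o=get_obs(); np.savez(n+".npz",p=o["tool_pos"],E=o["eef_rot"]); im=snapshot("wrist"); cv2.imwrite(f"pics/{n}.png",im[:,:,::-1]); return im,(o["tool_pos"],o["eef_rot"])
def tile(im,pose,z=.036):
    hsv=cv2.cvtColor(im,cv2.COLOR_RGB2HSV); m=cv2.inRange(hsv,(0,150,90),(9,255,255))
    cs=[c[:,0] for c in cv2.findContours(cv2.morphologyEx(m,cv2.MORPH_OPEN,np.ones((5,5))),0,cv2.CHAIN_APPROX_NONE)[0]]
    for c in cs:
        w=J(ray("wrist",c,z,pose)); r=cv2.minAreaRect(w.astype(np.float32))
        if min(r[1])>60 and abs(r[0][1])<90: print("tile",r)
def st(s=""):
    o=get_obs(); print(s,round(o["clock"],2),"jig",J(o["tool_pos"]).round(1)[0],"z",round(o["tool_pos"][2]*1000,1),"F",np.round(o["wrist_force"],1))
E
python3 - <<'E'
from h import *
E=down(A)
command_gripper(.055)
move_to(W(-123,94,.10),E); st("above")
line_to(W(-123,94,.045),velocity=.15)
hit=line_to(W(-123,94,.012),velocity=.03,force_limit=3); st(f"touch {hit}")
z=get_obs()["tool_pos"][2]+.003; line_to(W(-123,94,z),velocity=.05)
st("free")
hit=line_to(W(-123,71,z),velocity=.04,force_limit=8); st(f"push {hit}")
line_to(W(-123,80,z),velocity=.1); line_to(W(-123,90,.15),velocity=.25)
np.save("zb.npy",z-.003)
im,p=shot("w2"); tile(im,p)
E
```

```text
above 4.64 jig [-122.5   92.4] z 101.2 F [0.5 1.  1.7]
touch True 5.96 jig [-123.    94.3] z 20.1 F [-1.3  0.4  6.1]
free 6.21 jig [-123.1   93.9] z 23.0 F [0.6 0.3 0.4]
push False 6.93 jig [-123.1   70.6] z 23.1 F [-0.4  0.6 -0.5]
tile ((-124.80473327636719, 0.8431015014648438), (88.43408966064453, 117.93817138671875), 0.020383629947900772)
```

Run:
```python
from h import *
E=down(A-90); z=float(np.load("zb.npy"))+.003
move_to(W(-205,0,.12),E); line_to(W(-205,0,z),velocity=.15); st("start")
for x,v in ((-60,.07),(10,.05),(40,.04)):
    hit=line_to(W(x,0,z),velocity=v,force_limit=8); st(f"{x} {hit}")
    if hit: break
im,p=shot("w3")
```

```text
start 9.86 jig [-205.5   -0.5] z 23.8 F [ 0.5 -1.1 -0.4]
-60 False 12.08 jig [-60.1  -0. ] z 23.1 F [-0.  -0.5 -0.3]
10 False 13.63 jig [10.  -0.1] z 23.1 F [ 0.6 -1.5  0.8]
40 False 14.53 jig [40.4  0.1] z 23.1 F [ 0.5  0.4 -0.2]
```

View pics/w3.png

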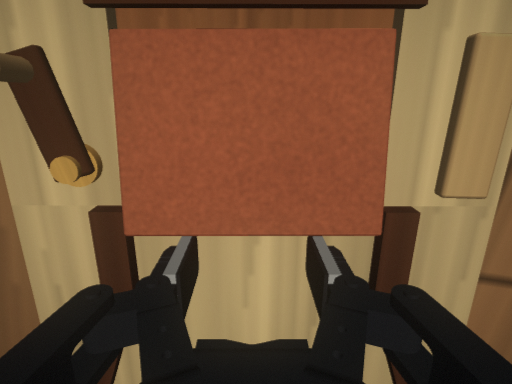

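The tile lies square between the cheeks, tipped into the recess, with its back edge at row 235 and front at row 28, just short of the lip. I'll finish the push.

Run:
```python
from h import *
z=float(np.load("zb.npy"))+.003
hit=line_to(W(66,0,z),velocity=.02,force_limit=5); st(f"end {hit}")
line_to(W(50,0,z),velocity=.1); line_to(W(20,0,.12),velocity=.2); st()
im,p=shot("w4")
```

```text
end True 15.43 jig [55.6  0.4] z 22.7 F [ 0.5 -0.1  1.1]
 16.33 jig [20.9  0.6] z 119.0 F [ 0.4 -0.2  0.7]
```

View pics/w4.png

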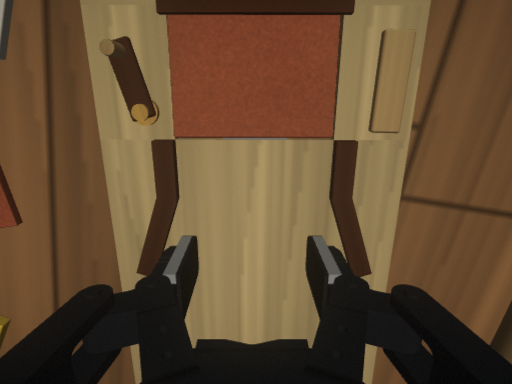

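The tile's front is under the lip (row 13) and its back edge sits at the recess edge (row 137), square. Now press the back edge down.

Run:
```python
from h import *
line_to(W(76,0,.06),velocity=.2); line_to(W(76,0,.042),velocity=.1); st("pre")
hit=line_to(W(76,0,.0195),velocity=.015,force_limit=13); st(f"press {hit}")
sleep(.2); st()
line_to(W(76,0,.05),velocity=.1); line_to(W(30,0,.12),velocity=.2)
im,p=shot("w5"); st(); tile(im,p,.026)
```

```text
pre 17.27 jig [75.2  0.5] z 41.5 F [ 1.6 -0.8 -0.5]
press True 18.52 jig [75.9 -0.1] z 22.2 F [-1.7 -0.3  5.1]
 18.72 jig [75.9 -0.1] z 22.2 F [-0.8 -0.4  5.5]
 19.77 jig [31.5  0.8] z 118.5 F [ 0.2  0.8 -0.5]
tile ((108.29747009277344, 0.3223228454589844), (118.96328735351562, 82.73678588867188), 89.97210693359375)
```

View pics/w5.png

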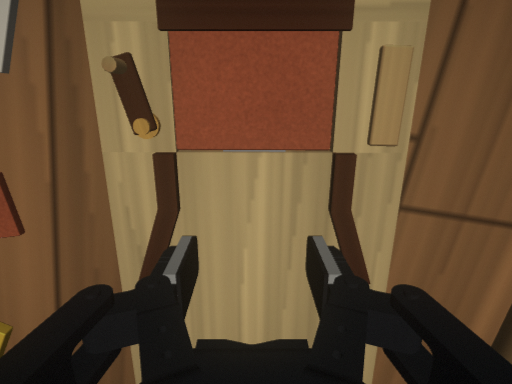

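The tile is flat and home: the press bottomed at z 22.2 mm against 22.1 expected, and its back edge measures jig x 67. Now swing the button, pushing the peg with closed fingers.

Run:
```python
from h import *
E=down(A-90); z=.038
command_gripper(0)
def pos(t,d): return 86+42*np.cos(t)+d*np.sin(t), 82-42*np.sin(t)+d*np.cos(t)
P=[pos(-.3,45)]+[pos(t,22) for t in (-.2,.1,.4,.7,1.0,1.2,1.4)]
move_to(W(*P[0],.12),E); line_to(W(*P[0],z),velocity=.15); st("start")
for x,y in P[1:]:
    hit=line_to(W(x,y,z),velocity=.05,force_limit=8); st(f"{hit}")
    if hit: break
else:
    hit=line_to(W(96,41,z),velocity=.025,force_limit=4.5); st(f"final {hit}")
im,p=shot("w6")
```

```text
start 21.72 jig [111.4 136.1] z 38.5 F [-0.4  0.3  0.3]
False 22.42 jig [122.5 112.1] z 37.9 F [-0.3 -0.3 -0.4]
False 22.85 jig [130.1  99.3] z 38.0 F [-0.5 -0.9  0.2]
False 23.28 jig [133.3  85.3] z 38.1 F [ 0.1  0.6 -0.3]
False 23.72 jig [132.6  70.6] z 38.3 F [ 0.4  1.3 -0.9]
False 24.15 jig [126.5  58.2] z 38.0 F [-0.5  0.1  0.1]
False 24.49 jig [121.2  50.3] z 38.2 F [-0.3 -0.2  0.8]
False 24.83 jig [114.2  44. ] z 38.1 F [-1.1  0.3  0.4]
final True 25.47 jig [100.1  41.4] z 37.9 F [1.1 1.3 1.1]
```

View pics/w6.png

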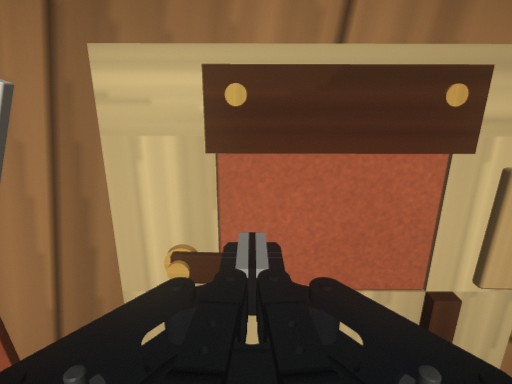

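The bar (about 170–225, row 267) lies straight across the tile, and the finger stopped at x = 100 where the end stop predicts 100.8. I'll back off and check.

Run:
```python
from h import *
line_to(W(112,41,.038),velocity=.08); line_to(W(112,41,.10),velocity=.2); line_to(W(0,0,.16),velocity=.25)
im,p=shot("w7"); st()
cv2.imwrite("pics/w7.png",cv2.resize(im[0:200,60:460,::-1],None,fx=2,fy=2))
```

```text
27.0 jig [2.1 1. ] z 158.3 F [ 0.   0.5 -0.5]
```

View pics/w7.png

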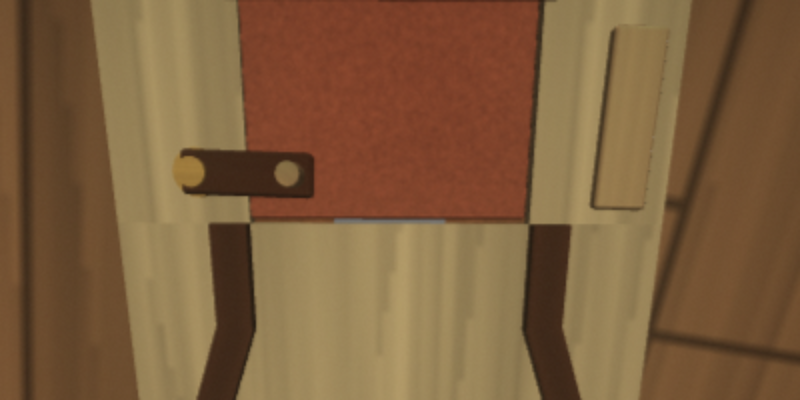

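The bar lies across the tile with its peg at (287,173), the tile is flat in the recess, and the rib has not moved.

```bash
python3 -c "
from bench import *
print(job_done())"
```

```text
the job is handed in; nothing more can be done
None
```

The tile is flat in the recess under the lip, the turn-button is swung across it to its stop, and the job was handed in at about 27 s of the 72 s allowed.

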